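# Seat the pudding mould in the centring nest

### The arm

A 6-joint arm with a two-finger parallel gripper is mounted at the origin on the work surface. World frame = base frame: x ahead of the robot, y to its left, z up, the work surface at z = 0. Lengths are in m, angles in rad, forces in N, time in s.
With the tool pointing down it reaches from about 0.35 to 0.875 m from the base axis. Payload 4.2 kg.
Tool frame: the origin (TCP) lies midway between the tips of the shut fingers; the grasp point (between the pads) lies 19 mm behind it; z points along the fingers, y is the direction in which the jaws open and shut (so a half turn about z gives the same grasp; the last joint's range is limited). The gripper opens to 87 mm and grips with 3 to 60 N. Pads are 19 mm wide; open, the fingers measure 117 mm over their backs; the gripper's body (75 mm by 190 mm) begins 51 mm behind the grasp point.
Start: joints at [1.395, 0.385, 0.008, 0, -1.194, -0.259], TCP at [0.263, 0.567, 0.223] pointing down, gripper open.
Joint ranges: [-3.14, 3.14], [-1.21, 2.06], [-1.07, 1.41], [-3.16, 2.05], [-2.99, -0.16], [-3.1, 3.1]. Speed limits (rad/s): [2.79, 2.79, 3.14, 3.14, 3.14, 3.14].

### API

Orientations are given as [roll, pitch, yaw] about the fixed x, y, z axes, in that order (R = Rz(yaw) Ry(pitch) Rx(roll)).
In Python, from station import r, snapshot gives the robot as it stands.
- The arm moves only by the shell command python3 -m inch 'ROWS' [FORCE]. ROWS is a JSON object of lists of equal length, an entry for each row: "fingers": the closure, from 0 (fully open) to 1 (shut); "delta_pos": the shift along the tool's x, y, z as a fraction of full scale, a list of three; "twist": the turn, a rotation vector about the tool's x, y, z as a fraction of full scale, a list of three. A call has 1 to 20 rows; each row is the pose to reach, as a shift and turn from the pose measured when the call began, along the tool's axes at that moment; what a row does not reach only later rows make up. Full scale, the value 1, is 0.25 m for a shift and 2 rad for a turn. A row lasts 1/8 s, in which the tool goes at most 62.5 mm and 10.7 degrees, less where a joint would pass 70% of its speed; a pose out of reach is approached as far as the arm can. A call with a number of a shift or a turn outside -1 to 1 is refused whole. A call with a gripper value outside its range is refused whole. The fingers move at their own pace and stop on an object; FORCE is the grip in N (left out, the last holds). Time passes only in rows, so rows that repeat a pose let the fingers close. It gives the time, the measured TCP pose, the force and the opening at its end, in the units of the state.
- r.get_obs(): the state, without advancing time (a new reading comes with each control period).
- snapshot(name): name is "scene" or "top" or "wrist"; returns a dict with "img" (480x640x3 uint8, red, green, blue), "vertical_fov" (degrees; the focal length in pixels is half the picture's height over the tangent of half this angle, whatever the lens; pixels are square), "cx", "cy" (the principal point, pixels), "extrinsics" (4x4, takes a point from camera to world coordinates). Camera axes: x right, y up, looking along -z (the intrinsics and any distortion apply to the point x, -y, -z); pixel columns grow to the right and rows downward; lengths in m; the calibration is good to about 2 mm. The wrist camera is an equidistant fisheye: a pixel r from the principal point sees the ray r / f radians off the axis. A picture is of the moment at which its call begins. There is no depth.
- r.finish_job(): hands the job in, once; it reports no verdict.
The state is a dict: "time_s": time; "joints": joint angles; "qd": joint speeds; "effort": joint torques, N m; "tool_pos": TCP position; "tcp_rot": TCP orientation; "contact_force": force on the tool from outside, world axes, zero at the start; "ft_torque": the same for the moment, N m; "opening": finger opening in m.
Only numpy, scipy, OpenCV 4.12 (cv2) and the standard library are available. Lean on these libraries where they do the work, as an engineer would, in place of code of your own. Each camera call takes 0.05 s, during which the arm holds its last target. There are 200 camera calls.

### The job

Take the smaller of the two lidded pudding moulds, stand it on the steel deck of the centring nest and nudge it in past the sprung roller until it rests upright against both screw stops with the roller pressing behind it, touching all three when you let go. Work gently: feel for the stops rather than driving the mould against them, as hard knocks (over about 10 N) put them out of adjustment, and leave the other kitchen things where they are.

Things in the scene. Friction and masses are not known exactly. Their poses are not given: they have to be found in the camera images.
- mould_center (a point): centre (half-way up) of the small lidded pudding mould, the part to load: a closed plain aluminium cylinder, 58 mm diameter, 70 mm high, about 0.35 kg, standing upright and loose on the bench. It rubs on steel with a friction of about 0.6, so pressed down on the deck or pushed askew it jams or tips; held with its weight carried, or pushed low, it slides
- mould: the same small mould; origin at the centre of its underside, z up its axis
- seat (a point): point on the top face of the centring nest's deck, where the centre of a mould's underside sits when both screw stops are at mid-setting. x points from the nest's open end into the nest, y to its left, z up. Three contacts stand round it and meet a mould 24 mm above the deck: far stop, side stop, sprung roller. The seat truly lies up to 8 mm from here, mostly along x, as the screws are set
- mouth (a point): point on the deck's top face 65 mm from the seat point towards the open end (-x), axes alike: free room to stand a mould before sliding it in along x
- nest: the nest: a flat steel deck 195 x 165 mm, 15 mm thick, fixed on the bench, reaching from the seat point 112 mm to -x, 82 mm to +x and 82 mm to each side; origin under the seat point on the bench. Nothing on the deck stands higher than 35 mm above it
- far_stop: fixed grey bracket (12 x 32 x 32 mm) with a rigid, locked adjusting screw, round 12 mm nose. Origin on the screw axis at the bracket's inner face, 45 mm from the seat point, 20 degrees to the left of the nest's x; own x outward, away from the seat. How far the nose stands out towards the mould is not measured: 9 to 23 mm from the inner face (16 at mid-setting)
- side_stop: the same kind of bracket and locked screw on the nest's right, 41 mm from the seat point in the nest's -y direction, own x pointing outward; its nose 10.5 to 13.5 mm out from the inner face (12 at mid-setting), not measured
- spring_stop: fixed grey block (30 x 22 x 32 mm) that guides the sprung roller, on the nest's left; origin in the middle of its inner face, 56 mm left of and 14 mm behind (-x) the seat point, 24 mm above the deck; axes as the nest's
- plunger: upright, freely turning steel roller (14 mm diameter, 20 mm high, origin at its centre) on a sprung rod that slides up to 20 mm outward along the nest's y: 2.4 N to start, 0.2 N more per mm, damped. A mould slid in along x pushes it aside (about 10 N), then has it pressing from behind-left. Friction means that it holds a mould pushed home on both screws but may not draw it there
- big_mould: a larger lidded aluminium mould of the same kind, 84 mm diameter, 85 mm high; not wanted, may stand in either of the two places; origin under its centre
- cutter: steel ring cutter, 60 mm diameter, 40 mm high; bystander
- spoon: wooden spoon, 210 mm, lying down; bystander
- jar: amber jar, 54 mm diameter, 85 mm high; bystander
- bowl: steel bowl, 130 mm diameter, 60 mm high; bystander
- can: food can, 74 mm diameter, 110 mm high; bystander
- shaker: white shaker, 48 mm diameter, 95 mm high; bystander
Things that resemble listed ones, but are neither listed nor needed, are in the scene too. What is shaped like the mould but red is not meant.

How it is judged:
By the outcome, as a careful person would: the job done as asked, in the order asked, and still so for the second after the job is handed in, with the robot touching nothing.
It also fails if it takes over 58 s, if anything falls off the work surface, if the arm or the gripper's body presses on something with over 40 N, if the wrist force passes 120 N, or if a joint passes its speed limit or range.

## Working session

There is one attempt and no reset: what is moved stays moved. The work goes in short steps, Python scripts to look and compute and a shell command to move; the robot and the scene stay as the last step left them, time stands still between calls to the robot, and variables do not carry over. Pictures are saved under pics/ and viewed, about 8 in all and at most 12, crops included, and the job is handed in when it is done.

```bash
ls; mkdir -p pics; python3 - <<'E'
from station import r, snapshot
import cv2, pickle
print(r.get_obs())
for n in ("scene","top"):
    s=snapshot(n); cv2.imwrite(f"pics/{n}1.png",s["img"][:,:,::-1]); pickle.dump(s,open(f"pics/{n}1.pkl","wb"))
    print(n,s["vertical_fov"],s["cx"],s["cy"],s["extrinsics"].round(3).tolist() if hasattr(s["extrinsics"],'round') else s["extrinsics"],[k for k in s])
E
```

```text
pics
{'time_s': 0.0, 'joints': array([ 1.39462586e+00,  3.85544882e-01,  6.65593610e-03, -4.87874930e-04,
       -1.19399652e+00, -2.58588332e-01]), 'qd': array([-2.14641575e-03,  1.88100231e-04, -3.76986180e-04, -4.50573597e-04,
       -3.31387381e-05, -6.14678019e-04]), 'effort': array([ 1.80422267e-04, -3.90666175e+01,  1.87409109e+01,  4.22010273e+00,
        1.10590787e-02, -1.84883106e-04]), 'tool_pos': array([0.26298647, 0.56632828, 0.22148008]), 'tcp_rot': array([ 3.13945702e+00, -9.60341661e-05, -4.34938677e-01]), 'contact_force': array([-0.11506207, -0.02171257,  0.40494825]), 'ft_torque': array([0.0320059 , 0.01807377, 0.01490693]), 'opening': 0.08693782175570969}
scene 42.211474115772496 324.79925258622944 242.81506971077587 [[-0.037, -0.682, 0.73, 1.47], [0.999, -0.04, 0.013, -0.03], [0.02, 0.73, 0.683, 0.95], [0.0, 0.0, 0.0, 1.0]] ['img', 'vertical_fov', 'cx', 'cy', 'extrinsics']
top 49.9599402673572 325.9410556587743 233.02713394650928 [[-0.023, 0.993, -0.116, 0.409], [-1.0, -0.021, 0.021, -0.033], [0.019, 0.116, 0.993, 1.255], [0.0, 0.0, 0.0, 1.0]] ['img', 'vertical_fov', 'cx', 'cy', 'extrinsics']
```

View pics/top1.png

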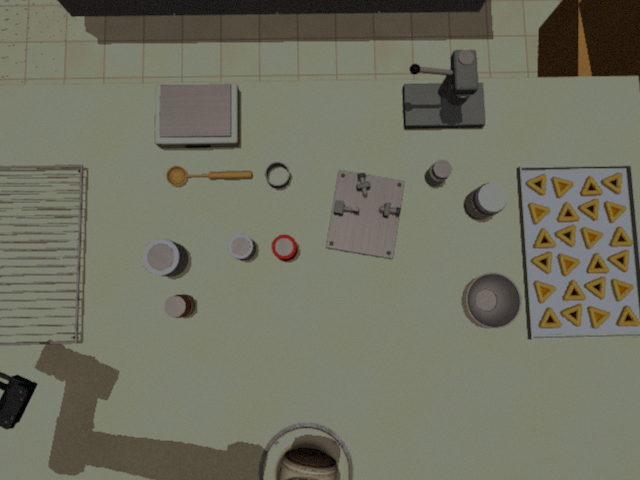

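View pics/scene1.png

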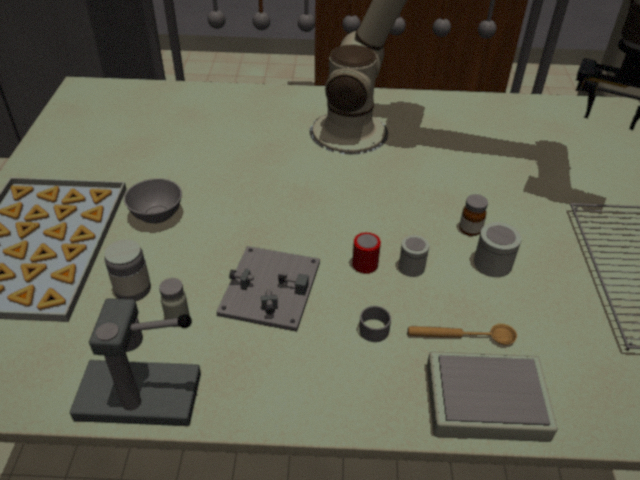

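Top view: small mould at (242,247), red one at (285,247), nest corners about (340,171), (405,180), (393,258), (327,249); far stop at (363,183), roller side at left (341,208), side stop right (391,210). I'll enlarge this region and compute positions.

```bash
cat > h.py <<'E'
import numpy as np, cv2, pickle
from station import r, snapshot
def ray(s,u,v,fish=False):
    f=240/np.tan(np.radians(s["vertical_fov"])/2); x,y=(u-s["cx"])/f,(v-s["cy"])/f
    if fish:
        t=np.hypot(x,y); k=np.sin(t)/max(t,1e-9); d=np.array([x*k,-y*k,-np.cos(t)])
    else: d=np.array([x,-y,-1.])
    E=np.array(s["extrinsics"]); return E[:3,3],E[:3,:3]@d
def onz(s,u,v,z,fish=False):
    o,d=ray(s,u,v,fish); return (o+d*(z-o[2])/d[2])
def proj(s,p,fish=False):
    f=240/np.tan(np.radians(s["vertical_fov"])/2); E=np.array(s["extrinsics"])
    c=E[:3,:3].T@(np.array(p,float)-E[:3,3]); x,y,z=c[0],-c[1],-c[2]
    if fish:
        n=np.hypot(x,y); t=np.arctan2(n,z); return np.array([s["cx"]+f*t*x/n,s["cy"]+f*t*y/n])
    return np.array([s["cx"]+f*x/z,s["cy"]+f*y/z])
E
python3 - <<'E'
from h import *
s=pickle.load(open("pics/top1.pkl","rb"))
c=[onz(s,u,v,.015) for u,v in ((340,171),(405,180),(393,258),(327,249))]
for p in c: print(p.round(4))
print([round(np.linalg.norm(c[i]-c[i-1]),4) for i in range(4)])
print("mould",onz(s,242,244,.07).round(4),"red",onz(s,285,245,.07).round(4))
im=s["img"][160:270,220:420,::-1]
cv2.imwrite("pics/topc.png",cv2.resize(im,None,fx=4,fy=4,interpolation=cv2.INTER_CUBIC))
E
```

```text
[ 0.7066 -0.0975  0.015 ]
[ 0.681 -0.257  0.015]
[ 0.4895 -0.22    0.015 ]
[ 0.5148 -0.061   0.015 ]
[np.float64(0.1953), np.float64(0.1615), np.float64(0.195), np.float64(0.161)]
mould [0.5258 0.1359 0.07  ] red [0.5214 0.037  0.07  ]
```

View pics/topc.png

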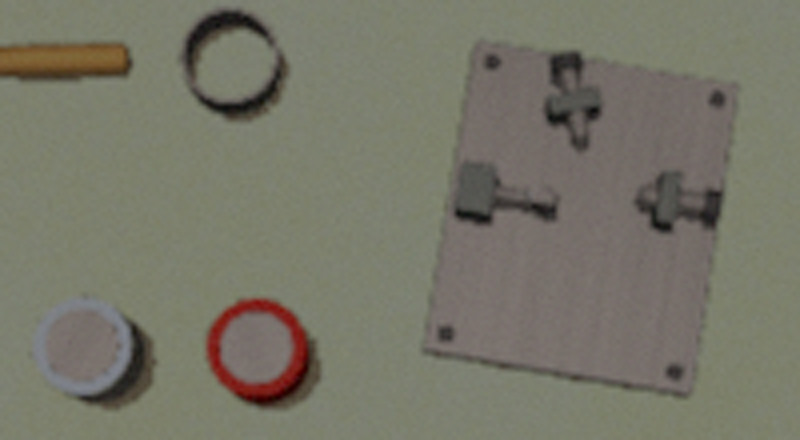

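Crop: mould's top centre at about full-image (241,246.7), nest corners at (339.5,170.5), (404.2,181.5), (392.5,258.7), (326.2,247.5). Open end is towards the robot, as expected.

```bash
cat >> h.py <<'E'
from scipy.spatial.transform import Rotation as Ro
def go(p,yaw):
    o=r.get_obs(); A=Ro.from_euler('xyz',o["tcp_rot"]); B=Ro.from_euler('xyz',[np.pi,0,yaw])
    print("pos",o["tool_pos"].round(4),"rot",o["tcp_rot"].round(3),"d_frac",(A.inv().apply(np.array(p)-o["tool_pos"])/.25).round(3),"tw_frac",((A.inv()*B).as_rotvec()/2).round(3))
E
python3 - <<'E'
from h import *
s=pickle.load(open("pics/top1.pkl","rb"))
W=np.array([onz(s,u,v,.015)[:2] for u,v in ((339.5,170.5),(404.2,181.5),(392.5,258.7),(326.2,247.5))])
M=np.array([[.082,.082],[.082,-.082],[-.112,-.082],[-.112,.082]])
a,b=M-M.mean(0),W-W.mean(0)
th=np.arctan2((a[:,0]*b[:,1]-a[:,1]*b[:,0]).sum(),(a*b).sum()); R=np.array([[np.cos(th),-np.sin(th)],[np.sin(th),np.cos(th)]])
seat=W.mean(0)-R@M.mean(0); print("yaw",th,np.degrees(th),"seat",seat,"mouth",seat+R@[-.065,0],"res mm",((M@R.T+seat-W)*1e3).round(1).tolist())
m=onz(s,241,246.7,.07); print("mould",m); go([.27,.35,.23],-1.571+.568)
E
```

```text
yaw -0.19049892965368367 -10.91478467091564 seat [ 0.61258852 -0.16010013] mouth [ 0.54876438 -0.14779246] res mm [[0.8, 1.2], [0.3, -1.3], [-0.8, -0.7], [-0.3, 0.8]]
mould [0.51961772 0.13818891 0.07      ]
pos [0.263  0.5664 0.2216] rot [ 3.14  -0.    -0.435] d_frac [ 0.39   0.773 -0.032] tw_frac [ 0.001 -0.     0.284]
```

```bash
python3 -m inch '{"fingers":[0,0,0,0,0,0],"delta_pos":[[0.39,0.77,-0.03],[0.39,0.77,-0.03],[0.39,0.77,-0.03],[0.39,0.77,-0.03],[0.39,0.77,-0.03],[0.39,0.77,-0.03]],"twist":[[0,0,0.28],[0,0,0.28],[0,0,0.28],[0,0,0.28],[0,0,0.28],[0,0,0.28]]}' 25; python3 -c "
from h import *
go([.5196,.1382,.18],-1.571)"
```

```text
time_s: 0.85
tool_pos: [0.2704, 0.3514, 0.2295]
tcp_rot: [3.14, -0.001, -0.995]
contact_force: [-0.3, 0.3, 0.6]
opening: 0.0871
pos [0.2704 0.3514 0.2295] rot [ 3.14e+00 -1.00e-03 -9.95e-01] d_frac [ 1.258 -0.372  0.199] tw_frac [ 0.    -0.001  0.288]
```

```bash
python3 -m inch '{"fingers":[0,0,0,0,0,0],"delta_pos":[[0.9,-0.26,0.1],[0.9,-0.26,0.1],[0.9,-0.26,0.1],[0.9,-0.26,0.1],[0.9,-0.26,0.1],[0.9,-0.26,0.1]],"twist":[[0,0,0.28],[0,0,0.28],[0,0,0.28],[0,0,0.28],[0,0,0.28],[0,0,0.28]]}'; python3 -c "
from h import *
go([.5196,.1382,.18],-1.571)"
```

```text
time_s: 1.6
tool_pos: [0.4477, 0.1987, 0.204]
tcp_rot: [3.14, -0.002, -1.555]
contact_force: [0.4, 0.1, -0.2]
opening: 0.0872
pos [0.4477 0.1987 0.204 ] rot [ 3.140e+00 -2.000e-03 -1.555e+00] d_frac [ 0.246 -0.284  0.096] tw_frac [ 0.001 -0.001  0.008]
```

```bash
python3 -m inch '{"fingers":[0,0,0,0],"delta_pos":[[0.24,-0.28,0.1],[0.24,-0.28,0.1],[0.24,-0.28,0.1],[0.24,-0.28,0.1]],"twist":[[0,0,0.01],[0,0,0.01],[0,0,0.01],[0,0,0.01]]}'; python3 - <<'E'
from h import *
go([.5196,.1382,.04],-1.571)
s=snapshot("wrist"); pickle.dump(s,open("pics/w1.pkl","wb"))
p=proj(s,[.5196,.1382,.07],True); print(s["vertical_fov"],s["cx"],s["cy"],np.array(s["extrinsics"]).round(3).tolist(),"pred",p)
im=s["img"][:,:,::-1].copy()
for a in np.linspace(0,2*np.pi,60):
    q=proj(s,[.5196+.029*np.cos(a),.1382+.029*np.sin(a),.07],True); cv2.circle(im,tuple(int(round(t)) for t in q),0,(0,255,0),-1)
cv2.imwrite("pics/w1.png",im)
E
```

```text
time_s: 2.1
tool_pos: [0.5182, 0.141, 0.1792]
tcp_rot: [3.14, -0.002, -1.573]
contact_force: [-0.2, 0.2, 0.3]
opening: 0.087
pos [0.5182 0.141  0.1792] rot [ 3.140e+00 -2.000e-03 -1.573e+00] d_frac [ 0.01  -0.007  0.557] tw_frac [ 0.001 -0.001 -0.001]
65.70646984690485 317.4047797633135 240.03496982793257 [[-1.0, -0.004, 0.0, 0.517], [0.004, -0.961, -0.277, 0.064], [0.001, -0.277, 0.961, 0.342], [0.0, 0.0, 0.0, 1.0]] pred [314.36061796 235.15443867]
```

View pics/w1.png

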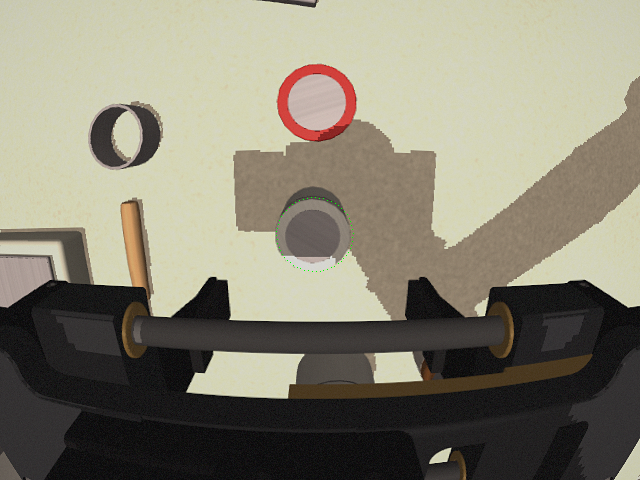

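The predicted mould outline (circle around (314,235)) matches the actual rim. I'll descend, grip and lift.

```bash
python3 -m inch '{"fingers":[0,0,0,0,0,0],"delta_pos":[[0.01,-0.007,0.15],[0.01,-0.007,0.3],[0.01,-0.007,0.45],[0.01,-0.007,0.55],[0.01,-0.007,0.555],[0.01,-0.007,0.555]],"twist":[[0,0,0],[0,0,0],[0,0,0],[0,0,0],[0,0,0],[0,0,0]]}' 25 && python3 -m inch '{"fingers":[0.3,0.6,0.6,0.6,0.6,0.6,0.6,0.6],"delta_pos":[[0,0,0],[0,0,0],[0,0,0],[0,0,0],[0,0,0],[0,0,0],[0,0,0],[0,0,0]],"twist":[[0,0,0],[0,0,0],[0,0,0],[0,0,0],[0,0,0],[0,0,0],[0,0,0],[0,0,0]]}' 25
```

```text
time_s: 2.9
tool_pos: [0.5203, 0.1395, 0.042]
tcp_rot: [-3.14, -0.0, -1.571]
contact_force: [0.4, -0.2, 1.0]
opening: 0.0869
time_s: 3.9
tool_pos: [0.521, 0.1397, 0.0425]
tcp_rot: [-3.139, 0.0, -1.571]
contact_force: [2.7, -0.2, 3.9]
opening: 0.0576
```

```bash
python3 -m inch '{"fingers":[0.6,0.6,0.6,0.6,0.6,0.6],"delta_pos":[[0,0,-0.05],[0,0,-0.2],[0,0,-0.36],[0,0,-0.4],[0,0,-0.4],[0,0,-0.4]],"twist":[[0,0,0],[0,0,0],[0,0,0],[0,0,0],[0,0,0],[0,0,0]]}'; python3 -c "
from h import *
go([.5490,-.1455,.1425],-1.571-.1905)"
```

```text
time_s: 4.65
tool_pos: [0.5192, 0.1391, 0.1405]
tcp_rot: [3.14, -0.002, -1.571]
contact_force: [-0.7, -1.1, -2.5]
opening: 0.0578
pos [0.5192 0.1391 0.1405] rot [ 3.140e+00 -2.000e-03 -1.571e+00] d_frac [ 1.138 -0.12  -0.006] tw_frac [ 0.001 -0.001  0.095]
```

```bash
python3 -m inch '{"fingers":[0.6,0.6,0.6,0.6,0.6,0.6,0.6],"delta_pos":[[0.2,-0.02,0],[0.4,-0.04,0],[0.6,-0.06,0],[0.8,-0.08,0],[0.9,-0.12,0],[0.95,-0.12,0],[0.95,-0.12,0]],"twist":[[0,0,0.03],[0,0,0.06],[0,0,0.09],[0,0,0.095],[0,0,0.095],[0,0,0.095],[0,0,0.095]]}'; python3 -c "
from h import *
go([.5490,-.1455,.0775],-1.571-.1905)"
```

```text
time_s: 5.52
tool_pos: [0.5481, -0.0988, 0.1394]
tcp_rot: [3.138, -0.002, -1.763]
contact_force: [-1.3, 0.8, -3.4]
opening: 0.0574
pos [ 0.5481 -0.0988  0.1394] rot [ 3.138e+00 -2.000e-03 -1.763e+00] d_frac [ 0.182 -0.04   0.248] tw_frac [ 0.002 -0.001 -0.001]
```

```bash
python3 -m inch '{"fingers":[0.6,0.6,0.6,0.6,0.6,0.6],"delta_pos":[[0.1,-0.02,0],[0.182,-0.04,0.0],[0.182,-0.04,0.1],[0.182,-0.04,0.2],[0.182,-0.04,0.245],[0.182,-0.04,0.245]],"twist":[[0,0,0],[0,0,0],[0,0,0],[0,0,0],[0,0,0],[0,0,0]]}'; python3 - <<'E'
from h import *
s=snapshot("wrist"); pickle.dump(s,open("pics/w2.pkl","wb"))
th=-.1905; R=np.array([[np.cos(th),-np.sin(th)],[np.sin(th),np.cos(th)]]); S=np.array([.6126,-.1601])
im=s["img"][:,:,::-1].copy()
def dot(n,z,c):
    q=proj(s,[*(S+R@np.array(n)),z],True); cv2.circle(im,tuple(int(round(t)) for t in q),1,c,-1)
for t in np.linspace(0,1,80):
    for a,b in (((.082,.082),(.082,-.082)),((.082,-.082),(-.112,-.082)),((-.112,-.082),(-.112,.082)),((-.112,.082),(.082,.082))):
        dot(np.array(a)*(1-t)+np.array(b)*t,.015,(0,255,0))
    dot((.029*np.cos(t*6.28),.029*np.sin(t*6.28)),.039,(255,0,0))
o=r.get_obs(); m=R.T@(o["tool_pos"][:2]-S); print("tcp in nest mm",m*1e3, o["tool_pos"])
cv2.imwrite("pics/w2.png",im)
E
```

```text
time_s: 6.28
tool_pos: [0.5485, -0.1447, 0.0776]
tcp_rot: [3.136, -0.003, -1.761]
contact_force: [1.2, -0.0, -3.9]
opening: 0.0571
tcp in nest mm [-65.02439891   2.96370118] [ 0.54931309 -0.14487755  0.07854181]
```

View pics/w2.png

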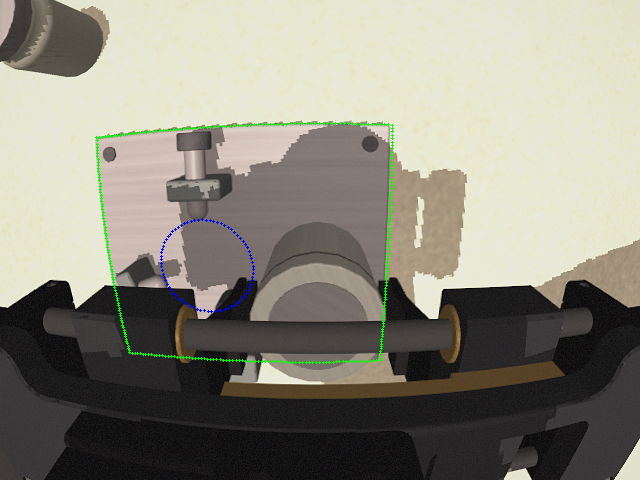

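Deck outline matches to ~1 px, and the side stop's nose tip at (198,219) touches the nominal mould circle. Lowering until the deck is felt.

```bash
cat > chk.py <<'E'
from h import *
import sys
o=r.get_obs(); th=-.1905; R=np.array([[np.cos(th),-np.sin(th)],[np.sin(th),np.cos(th)]]); S=np.array([.6126,-.1601])
f=o["contact_force"]; fn=R.T@f[:2]; m=R.T@(o["tool_pos"][:2]-S)*1e3
print("t %.2f nest x %.1f y %.1f z %.1f | F nest %.1f %.1f %.1f | T %s open %.1f rot %s"%(o["time_s"],*m,o["tool_pos"][2]*1e3,*fn,f[2],o["ft_torque"].round(2),o["opening"]*1e3,o["tcp_rot"].round(3)))
lim=list(map(float,sys.argv[1:]))  # min Fx, max Fy, max Fz
sys.exit(0 if not lim or (fn[0]>lim[0] and fn[1]<lim[1] and f[2]<lim[2]) else 1)
E
python3 - <<'E'
from h import *
s=pickle.load(open("pics/w2.pkl","rb"))
for off in (-.003,0,.003):
    c=np.array([.549-.19*off,-.1448-.98*off]); q=np.array([proj(s,[c[0]+.029*np.cos(a),c[1]+.029*np.sin(a),.1055],True) for a in np.linspace(0,6.28,90)])
    print(off,"u",q[:,0].min().round(1),q[:,0].max().round(1),"v",q[:,1].min().round(1),q[:,1].max().round(1))
E
python3 chk.py
python3 -m inch '{"fingers":[0.6,0.6,0.6,0.6],"delta_pos":[[0,0,0.04],[0,0,0.068],[0,0,0.07],[0,0,0.07]],"twist":[[0.001,0,0],[0.002,0,0],[0.002,0,0],[0.002,0,0]]}' >/dev/null; python3 chk.py -9 9 -2 &&
python3 -m inch '{"fingers":[0.6,0.6],"delta_pos":[[0,0,0.004],[0,0,0.004]],"twist":[[0,0,0],[0,0,0]]}' >/dev/null; python3 chk.py -9 9 -2 &&
python3 -m inch '{"fingers":[0.6,0.6],"delta_pos":[[0,0,0.003],[0,0,0.003]],"twist":[[0,0,0],[0,0,0]]}' >/dev/null; python3 chk.py -9 9 -2
```

```text
-0.003 u 246.4 384.4 v 271.1 389.4
0 u 245.8 385.0 v 263.8 384.4
0.003 u 245.2 385.5 v 256.5 379.2
t 6.33 nest x -65.0 y 3.0 z 78.5 | F nest 0.1 -0.2 -3.3 | T [ 0.08 -0.1  -0.03] open 57.4 rot [ 3.138e+00 -3.000e-03 -1.761e+00]
t 6.83 nest x -64.9 y 2.8 z 61.2 | F nest -1.0 1.0 -3.2 | T [ 0.03 -0.08  0.05] open 57.7 rot [-3.141e+00 -3.000e-03 -1.761e+00]
t 7.08 nest x -64.9 y 2.8 z 60.2 | F nest 0.3 -0.0 -4.0 | T [ 0.09 -0.02  0.03] open 57.3 rot [-3.141e+00 -3.000e-03 -1.761e+00]
t 7.33 nest x -64.9 y 2.8 z 59.5 | F nest -0.3 -0.3 -3.6 | T [ 0.14 -0.02  0.04] open 57.5 rot [-3.141e+00 -3.000e-03 -1.761e+00]
```

```bash
python3 - <<'E'
import cv2
im=cv2.imread("pics/w2.png")[200:400,220:420]
g=cv2.cvtColor(im,cv2.COLOR_BGR2GRAY)
print([ (v+200,int(g[v,100])) for v in range(44,190,3)])
E
```

```text
[(244, 94), (247, 93), (250, 98), (253, 75), (256, 92), (259, 93), (262, 98), (265, 163), (268, 154), (271, 152), (274, 150), (277, 148), (280, 153), (283, 110), (286, 110), (289, 112), (292, 115), (295, 111), (298, 112), (301, 110), (304, 111), (307, 113), (310, 113), (313, 113), (316, 110), (319, 107), (322, 34), (325, 51), (328, 58), (331, 58), (334, 67), (337, 70), (340, 71), (343, 72), (346, 72), (349, 68), (352, 58), (355, 113), (358, 114), (361, 112), (364, 112), (367, 112), (370, 154), (373, 149), (376, 151), (379, 150), (382, 232), (385, 71), (388, 70)]
```

Mould sits ~1 mm to nest −y of the TCP, i.e. at y≈+2. Continue lowering.

```bash

python3 -m inch '{"fingers":[0.6,0.6],"delta_pos":[[0,0,0.004],[0,0,0.004]],"twist":[[0,0,0],[0,0,0]]}' >/dev/null; python3 chk.py -9 9 -2 &&
python3 -m inch '{"fingers":[0.6,0.6],"delta_pos":[[0,0,0.004],[0,0,0.004]],"twist":[[0,0,0],[0,0,0]]}' >/dev/null; python3 chk.py -9 9 -2 &&
python3 -m inch '{"fingers":[0.6,0.6],"delta_pos":[[0,0,0.003],[0,0,0.003]],"twist":[[0,0,0],[0,0,0]]}' >/dev/null; python3 chk.py -9 9 -2 &&
python3 -m inch '{"fingers":[0.6,0.6],"delta_pos":[[0,0,0.003],[0,0,0.003]],"twist":[[0,0,0],[0,0,0]]}' >/dev/null; python3 chk.py -9 9 -2 &&
python3 -m inch '{"fingers":[0.6,0.6],"delta_pos":[[0,0,0.003],[0,0,0.003]],"twist":[[0,0,0],[0,0,0]]}' >/dev/null; python3 chk.py -9 9 -2
```

```text
t 7.58 nest x -65.0 y 2.8 z 58.4 | F nest -0.8 0.7 -3.5 | T [ 0.07 -0.07  0.  ] open 57.5 rot [-3.141e+00 -3.000e-03 -1.761e+00]
t 7.83 nest x -64.8 y 2.7 z 57.6 | F nest 0.5 -0.5 -2.5 | T [ 0.02 -0.02  0.02] open 57.6 rot [-3.141e+00 -3.000e-03 -1.761e+00]
t 8.07 nest x -64.8 y 2.7 z 57.5 | F nest -3.0 0.5 4.2 | T [ 0.3   0.69 -0.05] open 57.8 rot [-3.141e+00 -3.000e-03 -1.761e+00]
t 8.07 nest x -64.8 y 2.7 z 57.5 | F nest -3.0 0.5 4.2 | T [ 0.3   0.69 -0.05] open 57.8 rot [-3.141e+00 -3.000e-03 -1.761e+00]
t 8.07 nest x -64.8 y 2.7 z 57.5 | F nest -3.0 0.5 4.2 | T [ 0.3   0.69 -0.05] open 57.8 rot [-3.141e+00 -3.000e-03 -1.761e+00]
```

```bash

python3 -m inch '{"fingers":[0.6,0.6,0.6,0.6,0.6,0.6],"delta_pos":[[0,0,-0.002],[0,-0.02,-0.002],[0,-0.04,-0.002],[0,-0.06,-0.002],[0,-0.08,-0.002],[0,-0.08,-0.002]],"twist":[[0,0,0],[0,0,0],[0,0,0],[0,0,0],[0,0,0],[0,0,0]]}' 30 >/dev/null; python3 chk.py -9 9 4 &&
python3 -m inch '{"fingers":[0.6,0.6,0.6,0.6,0.6],"delta_pos":[[0,-0.006,0],[0,-0.012,0],[0,-0.018,0],[0,-0.024,0],[0,-0.024,0]],"twist":[[0,0,0],[0,0,0],[0,0,0],[0,0,0],[0,0,0]]}' >/dev/null; python3 chk.py -12 9 4 &&
python3 -m inch '{"fingers":[0.6,0.6,0.6,0.6,0.6],"delta_pos":[[0,-0.006,0],[0,-0.012,0],[0,-0.018,0],[0,-0.024,0],[0,-0.024,0]],"twist":[[0,0,0],[0,0,0],[0,0,0],[0,0,0],[0,0,0]]}' >/dev/null; python3 chk.py -12 9 4
```

```text
t 8.82 nest x -44.3 y 2.7 z 57.8 | F nest -0.5 0.2 -3.0 | T [ 0.13 -0.09  0.02] open 57.4 rot [-3.141e+00 -3.000e-03 -1.761e+00]
t 9.45 nest x -39.3 y 2.2 z 57.7 | F nest -3.1 -1.6 -1.9 | T [-0.38  0.89 -0.02] open 57.4 rot [ 3.14  -0.004 -1.761]
t 10.07 nest x -33.8 y 1.6 z 57.7 | F nest -3.1 -3.9 -0.2 | T [-0.88  1.14  0.01] open 57.3 rot [ 3.139 -0.004 -1.762]
```

```bash

python3 -m inch '{"fingers":[0.6,0.6,0.6,0.6,0.6],"delta_pos":[[-0.006,-0.006,-0.001],[-0.009,-0.012,-0.001],[-0.009,-0.018,-0.001],[-0.009,-0.024,-0.001],[-0.009,-0.024,-0.001]],"twist":[[0,0,0],[0,0,0],[0.001,0,0],[0.001,0,0],[0.001,0,0]]}' >/dev/null; python3 chk.py -12 9 4 &&
python3 -m inch '{"fingers":[0.6,0.6,0.6,0.6,0.6],"delta_pos":[[-0.003,-0.006,-0.001],[-0.005,-0.012,-0.001],[-0.005,-0.018,-0.001],[-0.005,-0.024,-0.001],[-0.005,-0.024,-0.001]],"twist":[[0,0,0],[0,0,0],[0.001,0,0],[0.001,0,0],[0.001,0,0]]}' >/dev/null; python3 chk.py -12 9 4
```

```text
t 10.70 nest x -27.9 y 3.2 z 57.8 | F nest -2.3 -4.2 -0.3 | T [-1.16  1.    0.  ] open 57.6 rot [ 3.14  -0.005 -1.762]
t 11.32 nest x -21.6 y 3.7 z 57.9 | F nest -0.5 -4.9 -2.8 | T [-1.4   0.69  0.01] open 57.5 rot [-3.14  -0.006 -1.762]
```

```bash

python3 -m inch '{"fingers":[0.6,0.6,0.6,0.6,0.6],"delta_pos":[[-0.001,-0.006,0],[-0.002,-0.012,0],[-0.002,-0.018,0],[-0.002,-0.022,0],[-0.002,-0.022,0]],"twist":[[0,0,0],[0,0,0],[0,0,0],[0,0,0],[0,0,0]]}' >/dev/null; python3 chk.py -12 9 4 &&
python3 -m inch '{"fingers":[0.6,0.6,0.6],"delta_pos":[[-0.001,-0.003,0],[-0.001,-0.006,0],[-0.001,-0.006,0]],"twist":[[0,0,0],[0,0,0],[0,0,0]]}' >/dev/null; python3 chk.py -3 9 4; python3 -c "
from h import *
go([.6,-.16,.0575],-1.7615)"
```

```text
t 11.95 nest x -15.2 y 3.5 z 58.0 | F nest -0.3 -4.8 -2.9 | T [-1.45  0.44  0.01] open 57.6 rot [-3.139 -0.007 -1.762]
t 12.32 nest x -12.7 y 3.1 z 58.0 | F nest -1.4 -4.6 -2.8 | T [-1.49  0.42  0.06] open 57.3 rot [-3.137 -0.007 -1.762]
pos [ 0.6007 -0.1547  0.058 ] rot [-3.137 -0.007 -1.762] d_frac [ 0.021 -0.001  0.002] tw_frac [-0.002 -0.004 -0.   ]
```

```bash

python3 -m inch '{"fingers":[0.6,0.6,0.6],"delta_pos":[[-0.002,-0.003,0],[-0.002,-0.004,0],[-0.002,-0.004,0]],"twist":[[-0.002,-0.004,0],[-0.002,-0.004,0],[-0.002,-0.004,0]]}' >/dev/null; python3 chk.py -3 -2 4 &&
python3 -m inch '{"fingers":[0.6,0.6],"delta_pos":[[-0.001,-0.003,0],[-0.001,-0.003,0]],"twist":[[0,0,0],[0,0,0]]}' >/dev/null; python3 chk.py -3 -2 4 &&
python3 -m inch '{"fingers":[0.6,0.6],"delta_pos":[[-0.001,-0.003,0],[-0.001,-0.003,0]],"twist":[[0,0,0],[0,0,0]]}' >/dev/null; python3 chk.py -3 -2 4 &&
python3 -m inch '{"fingers":[0.6,0.6],"delta_pos":[[-0.001,-0.003,0],[-0.001,-0.003,0]],"twist":[[0,0,0],[0,0,0]]}' >/dev/null; python3 chk.py -3 -2 4 &&
python3 -m inch '{"fingers":[0.6,0.6],"delta_pos":[[-0.001,-0.003,0],[-0.001,-0.003,0]],"twist":[[0,0,0],[0,0,0]]}' >/dev/null; python3 chk.py -3 -2 4 &&
python3 -m inch '{"fingers":[0.6,0.6],"delta_pos":[[-0.001,-0.003,0],[-0.001,-0.003,0]],"twist":[[0,0,0],[0,0,0]]}' >/dev/null; python3 chk.py -3 -2 4
```

```text
t 12.70 nest x -10.7 y 3.1 z 57.9 | F nest -0.0 -5.2 -3.7 | T [-1.55  0.29  0.03] open 57.6 rot [-3.139  0.    -1.761]
t 12.95 nest x -8.9 y 3.0 z 57.9 | F nest 0.7 -5.0 -3.7 | T [-1.58  0.09 -0.02] open 57.3 rot [-3.137  0.    -1.761]
t 13.20 nest x -7.2 y 3.1 z 57.9 | F nest 0.7 -4.5 -4.3 | T [-1.6   0.05 -0.02] open 57.4 rot [-3.135  0.    -1.761]
t 13.45 nest x -5.6 y 3.4 z 57.9 | F nest 1.3 -3.4 -4.8 | T [-1.59 -0.08  0.  ] open 57.4 rot [-3.134  0.    -1.761]
t 13.70 nest x -4.0 y 3.6 z 58.0 | F nest 1.0 -5.2 -3.8 | T [-1.54 -0.14 -0.04] open 57.1 rot [-3.132  0.    -1.761]
t 13.95 nest x -2.4 y 3.9 z 58.0 | F nest 1.4 -5.4 -4.5 | T [-1.62 -0.18 -0.01] open 57.5 rot [-3.13   0.    -1.761]
```

```bash

python3 -m inch '{"fingers":[0.6,0.6,0.6],"delta_pos":[[0,0,0],[0,0,0],[0,0,0]],"twist":[[-0.005,0,0],[-0.006,0,0],[-0.006,0,0]]}' >/dev/null; python3 chk.py; python3 -c "
from h import *
go([.6,-.16,.0575],-1.7615)"
```

```text
t 14.32 nest x -1.6 y 3.9 z 57.9 | F nest 1.5 -4.9 -4.7 | T [-1.59 -0.26  0.04] open 57.6 rot [-3.141  0.    -1.761]
pos [ 0.6118 -0.156   0.0579] rot [-3.141  0.    -1.761] d_frac [0.025 0.043 0.002] tw_frac [-0.  0.  0.]
```

```bash

python3 -m inch '{"fingers":[0.6,0.6,0.6],"delta_pos":[[0,-0.001,0],[0,-0.002,0],[0,-0.002,0]],"twist":[[0,0,0],[0,0,0],[0,0,0]]}' >/dev/null; python3 chk.py -1.5 -2 4 &&
python3 -m inch '{"fingers":[0.6,0.6,0.6],"delta_pos":[[0,-0.001,0],[0,-0.002,0],[0,-0.002,0]],"twist":[[0,0,0],[0,0,0],[0,0,0]]}' >/dev/null; python3 chk.py -1.5 -2 4 &&
python3 -m inch '{"fingers":[0.6,0.6,0.6],"delta_pos":[[0,-0.001,0],[0,-0.002,0],[0,-0.002,0]],"twist":[[0,0,0],[0,0,0],[0,0,0]]}' >/dev/null; python3 chk.py -1.5 -2 4 &&
python3 -m inch '{"fingers":[0.6,0.6,0.6],"delta_pos":[[0,-0.001,0],[0,-0.002,0],[0,-0.002,0]],"twist":[[-0.002,0,0],[-0.002,0,0],[-0.002,0,0]]}' >/dev/null; python3 chk.py -1.5 -2 4 &&
python3 -m inch '{"fingers":[0.6,0.6,0.6],"delta_pos":[[0,-0.001,0],[0,-0.002,0],[0,-0.002,0]],"twist":[[0,0,0],[0,0,0],[0,0,0]]}' >/dev/null; python3 chk.py -1.5 -2 4 &&
python3 -m inch '{"fingers":[0.6,0.6,0.6],"delta_pos":[[0,-0.001,0],[0,-0.002,0],[0,-0.002,0]],"twist":[[0,0,0],[0,0,0],[0,0,0]]}' >/dev/null; python3 chk.py -1.5 -2 4
```

```text
t 14.70 nest x -0.9 y 3.9 z 57.9 | F nest 1.5 -5.3 -4.9 | T [-1.52 -0.24  0.  ] open 57.2 rot [-3.14   0.    -1.761]
t 15.07 nest x -0.7 y 3.9 z 57.9 | F nest -0.6 -5.0 -3.7 | T [-1.41  0.25  0.05] open 57.3 rot [-3.141  0.    -1.761]
t 15.45 nest x -0.6 y 3.8 z 57.8 | F nest -0.9 -4.7 -3.7 | T [-1.37  0.57  0.01] open 57.8 rot [ 3.141  0.    -1.761]
t 15.82 nest x -0.5 y 3.7 z 57.8 | F nest -1.8 -4.3 -2.5 | T [-1.32  0.74  0.02] open 57.1 rot [ 3.136 -0.    -1.761]
t 15.82 nest x -0.5 y 3.7 z 57.8 | F nest -1.8 -4.3 -2.5 | T [-1.32  0.74  0.02] open 57.1 rot [ 3.136 -0.    -1.761]
t 15.82 nest x -0.5 y 3.7 z 57.8 | F nest -1.8 -4.3 -2.5 | T [-1.32  0.74  0.02] open 57.1 rot [ 3.136 -0.    -1.761]
```

Far stop felt (Fx +1.5 → −1.8). Now ease toward the side stop along the far stop's tangent.

```bash

python3 -m inch '{"fingers":[0.6,0.6,0.6],"delta_pos":[[0.002,0,0],[0.003,0,0],[0.003,0,0]],"twist":[[0.002,0,0],[0.003,0,0],[0.003,0,0]]}' >/dev/null; python3 chk.py -3.5 -2 4 &&
python3 -m inch '{"fingers":[0.6,0.6,0.6],"delta_pos":[[0.001,0,0],[0.002,-0.001,0],[0.002,-0.001,0]],"twist":[[0,0,0],[0,0,0],[0,0,0]]}' >/dev/null; python3 chk.py -3.5 -2 4 &&
python3 -m inch '{"fingers":[0.6,0.6,0.6],"delta_pos":[[0.001,0,0],[0.002,-0.001,0],[0.002,-0.001,0]],"twist":[[0,0,0],[0,0,0],[0,0,0]]}' >/dev/null; python3 chk.py -3.5 -2 4 &&
python3 -m inch '{"fingers":[0.6,0.6,0.6],"delta_pos":[[0.001,0,0],[0.002,-0.001,0],[0.002,-0.001,0]],"twist":[[0,0,0],[0,0,0],[0,0,0]]}' >/dev/null; python3 chk.py -3.5 -2 4 &&
python3 -m inch '{"fingers":[0.6,0.6,0.6],"delta_pos":[[0.001,0,0],[0.002,-0.001,0],[0.002,-0.001,0]],"twist":[[0,0,0],[0,0,0],[0,0,0]]}' >/dev/null; python3 chk.py -3.5 -2 4
```

```text
t 16.20 nest x -0.4 y 3.0 z 57.8 | F nest -1.7 -4.1 -3.6 | T [-1.15  0.55  0.09] open 57.4 rot [-3.141 -0.    -1.761]
t 16.57 nest x -0.3 y 2.5 z 57.8 | F nest -0.5 -4.6 -2.0 | T [-1.08  0.61 -0.02] open 57.4 rot [-3.141 -0.    -1.761]
t 16.95 nest x -0.1 y 1.9 z 57.8 | F nest -1.2 -3.7 -2.8 | T [-1.04  0.62  0.11] open 57.7 rot [-3.141 -0.    -1.761]
t 17.32 nest x 0.1 y 1.4 z 57.7 | F nest -1.3 -3.7 -3.6 | T [-1.02  0.75  0.06] open 57.4 rot [-3.141 -0.    -1.761]
t 17.70 nest x 0.2 y 0.9 z 57.7 | F nest -2.8 -4.2 -3.2 | T [-0.84  0.69 -0.  ] open 57.5 rot [-3.142 -0.    -1.761]
```

```bash

python3 -m inch '{"fingers":[0.6,0.6,0.6],"delta_pos":[[0.001,0,0],[0.002,0,0],[0.002,0,0]],"twist":[[0,0,0],[0,0,0],[0,0,0]]}' >/dev/null; python3 chk.py -3.5 -1.5 4 &&
python3 -m inch '{"fingers":[0.6,0.6,0.6],"delta_pos":[[0.001,0,0],[0.002,0,0],[0.002,0,0]],"twist":[[0,0,0],[0,0,0],[0,0,0]]}' >/dev/null; python3 chk.py -3.5 -1.5 4 &&
python3 -m inch '{"fingers":[0.6,0.6,0.6],"delta_pos":[[0.001,0,0],[0.002,-0.001,0],[0.002,-0.001,0]],"twist":[[0,0,0],[0,0,0],[0,0,0]]}' >/dev/null; python3 chk.py -3.5 -1.5 4 &&
python3 -m inch '{"fingers":[0.6,0.6,0.6],"delta_pos":[[0.001,0,0],[0.002,0,0],[0.002,0,0]],"twist":[[0,0,0],[0,0,0],[0,0,0]]}' >/dev/null; python3 chk.py -3.5 -1.5 4 &&
python3 -m inch '{"fingers":[0.6,0.6,0.6],"delta_pos":[[0.001,0,0],[0.002,-0.001,0],[0.002,-0.001,0]],"twist":[[0,0,0],[0,0,0],[0,0,0]]}' >/dev/null; python3 chk.py -3.5 -1.5 4
```

```text
t 18.07 nest x 0.3 y 0.8 z 57.7 | F nest -2.7 -2.1 -3.1 | T [-0.34  0.59 -0.02] open 57.5 rot [-3.141  0.    -1.761]
t 18.45 nest x 0.3 y 0.6 z 57.7 | F nest -3.5 1.5 -2.8 | T [ 0.17  0.62 -0.02] open 57.3 rot [-3.141e+00  1.000e-03 -1.761e+00]
t 18.45 nest x 0.3 y 0.6 z 57.7 | F nest -3.5 1.5 -2.8 | T [ 0.17  0.62 -0.02] open 57.3 rot [-3.141e+00  1.000e-03 -1.761e+00]
t 18.45 nest x 0.3 y 0.6 z 57.7 | F nest -3.5 1.5 -2.8 | T [ 0.17  0.62 -0.02] open 57.3 rot [-3.141e+00  1.000e-03 -1.761e+00]
t 18.45 nest x 0.3 y 0.6 z 57.7 | F nest -3.5 1.5 -2.8 | T [ 0.17  0.62 -0.02] open 57.3 rot [-3.141e+00  1.000e-03 -1.761e+00]
```

Both screws are felt. Setting it down on the deck in tiny steps.

```bash

python3 -m inch '{"fingers":[0.6,0.6,0.6],"delta_pos":[[0,0,0.001],[0,0,0.001],[0,0,0.001]],"twist":[[0,0,0],[0,0,0],[0,0,0]]}' >/dev/null; python3 chk.py -6 4 0 &&
python3 -m inch '{"fingers":[0.6,0.6,0.6],"delta_pos":[[0,0,0.001],[0,0,0.001],[0,0,0.001]],"twist":[[0,0,0],[0,0,0],[0,0,0]]}' >/dev/null; python3 chk.py -6 4 0 &&
python3 -m inch '{"fingers":[0.6,0.6,0.6],"delta_pos":[[0,0,0.001],[0,0,0.001],[0,0,0.001]],"twist":[[0,0,0],[0,0,0],[0,0,0]]}' >/dev/null; python3 chk.py -6 4 0
```

```text
t 18.82 nest x 0.3 y 0.6 z 57.6 | F nest -2.8 -0.3 -1.4 | T [0.09 0.77 0.05] open 57.3 rot [-3.141e+00  1.000e-03 -1.761e+00]
t 19.20 nest x 0.3 y 0.6 z 57.6 | F nest -2.9 0.5 -0.8 | T [ 0.17  0.95 -0.01] open 57.5 rot [-3.141e+00  1.000e-03 -1.761e+00]
t 19.57 nest x 0.4 y 0.6 z 57.6 | F nest -4.3 -0.3 1.6 | T [0.15 1.12 0.01] open 57.3 rot [-3.141e+00  1.000e-03 -1.761e+00]
```

```bash

python3 -m inch '{"fingers":[0.34,0.33,0.32,0.31,0.30,0.28],"delta_pos":[[0,0,0],[0,0,0],[0,0,0],[0,0,0],[0,0,0],[0,0,0]],"twist":[[0,0,0],[0,0,0],[0,0,0],[0,0,0],[0,0,0],[0,0,0]]}' 5 >/dev/null; python3 chk.py
python3 -m inch '{"fingers":[0.25,0.2,0.15,0.1,0.05,0],"delta_pos":[[0,0,0],[0,0,0],[0,0,0],[0,0,0],[0,0,0],[0,0,0]],"twist":[[0,0,0],[0,0,0],[0,0,0],[0,0,0],[0,0,0],[0,0,0]]}' >/dev/null; python3 chk.py
python3 -m inch '{"fingers":[0,0,0,0,0,0],"delta_pos":[[0,0,-0.1],[0,0,-0.25],[0,0,-0.4],[0,0,-0.48],[0,0,-0.48],[0,0,-0.48]],"twist":[[0,0,0],[0,0,0],[0,0,0],[0,0,0],[0,0,0],[0,0,0]]}' >/dev/null; python3 chk.py
python3 - <<'E'
from h import *
s=snapshot("wrist"); pickle.dump(s,open("pics/w3.pkl","wb"))
im=s["img"][:,:,::-1].copy(); c=proj(s,[.6126,-.1601,.05],True); print(c)
u,v=[int(t) for t in c]; u=max(u,100); v0=max(v-110,0)
cv2.imwrite("pics/w3.png",cv2.resize(im[v0:v0+190,u-120:u+120],None,fx=3.2,fy=3.15,interpolation=cv2.INTER_CUBIC)[:600,:800]); print(u-120,v0)
E
```

```text
t 20.32 nest x 1.4 y 0.8 z 57.9 | F nest 0.1 -0.6 0.6 | T [ 0.06 -0.09  0.01] open 62.1 rot [-3.139e+00  1.000e-03 -1.761e+00]
t 21.07 nest x 1.4 y 0.8 z 57.9 | F nest -0.2 -0.0 -0.3 | T [ 0.06 -0.12  0.01] open 84.9 rot [-3.139e+00  1.000e-03 -1.761e+00]
t 21.82 nest x 0.2 y 0.7 z 176.5 | F nest -0.7 -0.3 -0.5 | T [0.1  0.   0.03] open 87.2 rot [-3.141e+00  1.000e-03 -1.761e+00]
[317.18060565 231.72510983]
197 121
```

View pics/w3.png

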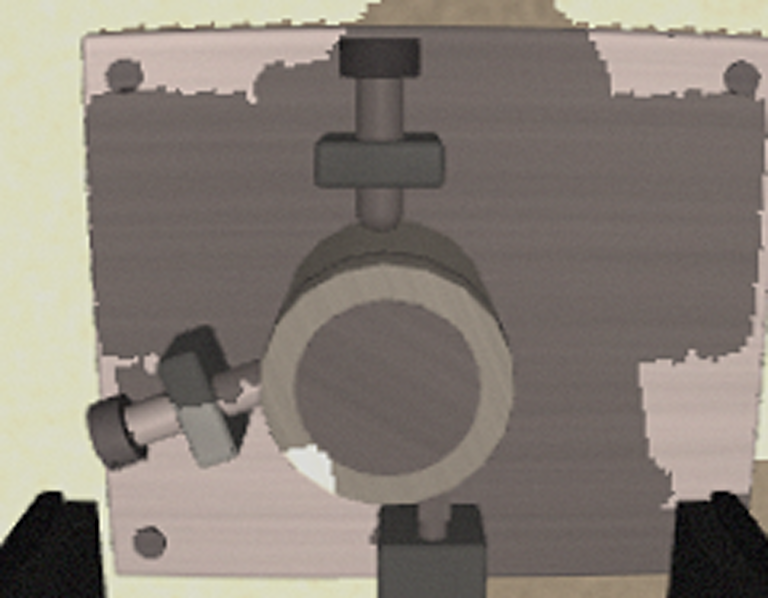

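The picture shows the mould upright in the nest, its body meeting the side nose at (380,225), far nose hidden edge at (255,380) and roller side at the bottom. Sub-mm contact can't be confirmed by eye, so I'll give a gentle low nudge from behind with shut fingers, tilted so that the tip leads.

```bash

python3 -m inch '{"fingers":[1,1,1,1,1,1,1,1,1,1,1,1],"delta_pos":[[0,0.1,0],[0,0.2,0],[-0.005,0.3,0],[-0.005,0.3,0],[-0.005,0.3,0],[-0.005,0.3,0.15],[-0.005,0.3,0.3],[-0.005,0.3,0.45],[-0.005,0.3,0.53],[-0.005,0.3,0.56],[-0.005,0.3,0.566],[-0.005,0.3,0.566]],"twist":[[0.02,0,0],[0.044,0,0],[0.044,0,0],[0.044,0,0],[0.044,0,0],[0.044,0,0],[0.044,0,0],[0.044,0,0],[0.044,0,0],[0.044,0,0],[0.044,0,0],[0.044,0,0]]}' 10 >/dev/null; python3 chk.py
python3 - <<'E'
from h import *
s=snapshot("wrist"); cv2.imwrite("pics/w4.png",s["img"][:,:,::-1])
E
```

```text
t 23.38 nest x -74.0 y 2.1 z 35.4 | F nest 0.0 -0.1 -0.4 | T [0.09 0.07 0.  ] open 0.5 rot [-3.052e+00  1.000e-03 -1.761e+00]
```

View pics/w4.png

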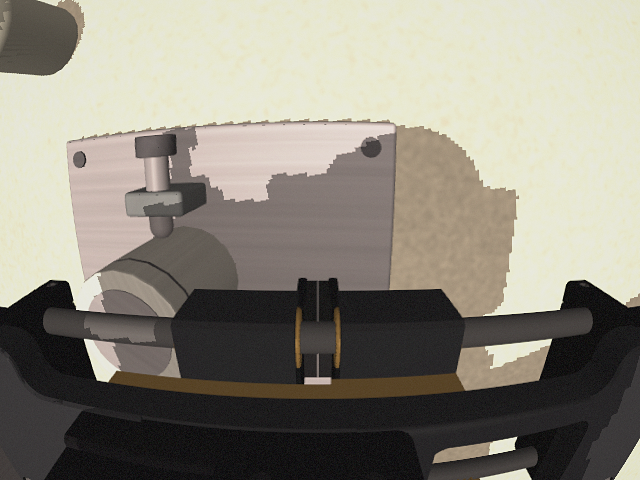

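Picture: shut fingers at (318,330) behind the mould (side nose at (162,230)), clear of everything. Approach and feel.

```bash

python3 -m inch '{"fingers":[1,1,1,1,1,1],"delta_pos":[[0,-0.02,0.002],[0,-0.04,0.003],[0,-0.06,0.005],[0,-0.08,0.007],[0,-0.08,0.007],[0,-0.08,0.007]],"twist":[[0,0,0],[0,0,0],[0,0,0],[0,0,0],[0,0,0],[0,0,0]]}' >/dev/null; python3 chk.py -2 9 9 &&
python3 -m inch '{"fingers":[1,1,1,1],"delta_pos":[[0,-0.004,0],[0,-0.008,0.001],[0,-0.008,0.001],[0,-0.008,0.001]],"twist":[[0,0,0],[0,0,0],[0,0,0],[0,0,0]]}' >/dev/null; python3 chk.py -2 9 9 &&
python3 -m inch '{"fingers":[1,1,1,1],"delta_pos":[[0,-0.004,0],[0,-0.008,0.001],[0,-0.008,0.001],[0,-0.008,0.001]],"twist":[[0,0,0],[0,0,0],[0,0,0],[0,0,0]]}' >/dev/null; python3 chk.py -2 9 9 &&
python3 -m inch '{"fingers":[1,1,1],"delta_pos":[[0,-0.002,0],[0,-0.004,0],[0,-0.004,0]],"twist":[[0,0,0],[0,0,0],[0,0,0]]}' >/dev/null; python3 chk.py -2 9 9 &&
python3 -m inch '{"fingers":[1,1,1],"delta_pos":[[0,-0.002,0],[0,-0.004,0],[0,-0.004,0]],"twist":[[0,0,0],[0,0,0],[0,0,0]]}' >/dev/null; python3 chk.py -2 9 9 &&
python3 -m inch '{"fingers":[1,1,1],"delta_pos":[[0,-0.002,0],[0,-0.004,0],[0,-0.004,0]],"twist":[[0,0,0],[0,0,0],[0,0,0]]}' >/dev/null; python3 chk.py -2 9 9
```

```text
t 24.18 nest x -54.2 y 2.1 z 35.5 | F nest 0.6 0.1 0.1 | T [ 0.12  0.14 -0.05] open 0.5 rot [-3.052e+00  1.000e-03 -1.761e+00]
t 24.68 nest x -52.2 y 2.1 z 35.4 | F nest 0.3 0.2 -0.9 | T [0.11 0.1  0.02] open 0.9 rot [-3.052e+00  1.000e-03 -1.761e+00]
t 25.18 nest x -50.2 y 2.1 z 35.3 | F nest -0.7 -0.1 1.1 | T [0.1  0.14 0.  ] open 0.7 rot [-3.052e+00  1.000e-03 -1.761e+00]
t 25.55 nest x -49.1 y 2.1 z 35.4 | F nest -0.4 0.2 0.4 | T [ 0.11  0.14 -0.01] open 0.5 rot [-3.052e+00  1.000e-03 -1.761e+00]
t 25.93 nest x -48.1 y 2.1 z 35.5 | F nest -0.7 0.2 -0.0 | T [ 0.15  0.11 -0.02] open 0.4 rot [-3.052e+00  1.000e-03 -1.761e+00]
t 26.30 nest x -47.0 y 2.1 z 35.6 | F nest -0.5 -0.0 -1.4 | T [ 0.12  0.15 -0.  ] open 0.8 rot [-3.052e+00  1.000e-03 -1.761e+00]
```

```bash

python3 -m inch '{"fingers":[1,1,1],"delta_pos":[[0,-0.002,0],[0,-0.004,0],[0,-0.004,0]],"twist":[[0,0,0],[0,0,0],[0,0,0]]}' >/dev/null; python3 chk.py -2 9 9 &&
python3 -m inch '{"fingers":[1,1,1],"delta_pos":[[0,-0.002,0],[0,-0.004,0],[0,-0.004,0]],"twist":[[0,0,0],[0,0,0],[0,0,0]]}' >/dev/null; python3 chk.py -2 9 9 &&
python3 -m inch '{"fingers":[1,1,1],"delta_pos":[[0,-0.002,0],[0,-0.003,0],[0,-0.003,0]],"twist":[[0,0,0],[0,0,0],[0,0,0]]}' >/dev/null; python3 chk.py -2 9 9 &&
python3 -m inch '{"fingers":[1,1,1],"delta_pos":[[0,-0.002,0],[0,-0.003,0],[0,-0.003,0]],"twist":[[0,0,0],[0,0,0],[0,0,0]]}' >/dev/null; python3 chk.py -2 9 9 &&
python3 -m inch '{"fingers":[1,1,1],"delta_pos":[[0,-0.002,0],[0,-0.003,0],[0,-0.003,0]],"twist":[[0,0,0],[0,0,0],[0,0,0]]}' >/dev/null; python3 chk.py -2 9 9 &&
python3 -m inch '{"fingers":[1,1,1],"delta_pos":[[0,-0.002,0],[0,-0.003,0],[0,-0.003,0]],"twist":[[0,0,0],[0,0,0],[0,0,0]]}' >/dev/null; python3 chk.py -2 9 9 &&
python3 -m inch '{"fingers":[1,1,1],"delta_pos":[[0,-0.002,0],[0,-0.003,0],[0,-0.003,0]],"twist":[[0,0,0],[0,0,0],[0,0,0]]}' >/dev/null; python3 chk.py -2 9 9 &&
python3 -m inch '{"fingers":[1,1,1],"delta_pos":[[0,-0.002,0],[0,-0.003,0],[0,-0.003,0]],"twist":[[0,0,0],[0,0,0],[0,0,0]]}' >/dev/null; python3 chk.py -2 9 9
```

```text
t 26.68 nest x -46.0 y 2.1 z 35.7 | F nest -0.6 -0.2 -0.1 | T [ 0.09  0.1  -0.05] open 0.5 rot [-3.052e+00  1.000e-03 -1.761e+00]
t 27.05 nest x -44.9 y 2.1 z 35.8 | F nest 0.2 0.8 -1.3 | T [0.11 0.11 0.05] open 0.5 rot [-3.052e+00  1.000e-03 -1.761e+00]
t 27.43 nest x -44.2 y 2.1 z 35.9 | F nest 0.5 0.7 0.5 | T [0.09 0.09 0.02] open 1.0 rot [-3.052e+00  1.000e-03 -1.761e+00]
t 27.80 nest x -43.4 y 2.1 z 35.9 | F nest -0.6 0.2 0.2 | T [0.1  0.09 0.01] open 0.7 rot [-3.052e+00  1.000e-03 -1.761e+00]
t 28.18 nest x -42.6 y 2.1 z 36.0 | F nest 0.6 0.2 -0.5 | T [ 0.14  0.14 -0.02] open 0.5 rot [-3.052e+00  1.000e-03 -1.761e+00]
t 28.55 nest x -41.9 y 2.1 z 36.1 | F nest -0.5 -0.1 0.3 | T [0.06 0.2  0.02] open 0.4 rot [-3.052e+00  1.000e-03 -1.761e+00]
t 28.93 nest x -41.1 y 2.1 z 36.2 | F nest 0.7 0.2 -0.1 | T [0.1  0.11 0.01] open 0.4 rot [-3.052e+00  1.000e-03 -1.761e+00]
t 29.30 nest x -40.3 y 2.1 z 36.2 | F nest -0.6 -0.1 -0.0 | T [0.13 0.11 0.04] open 0.5 rot [-3.052e+00  1.000e-03 -1.761e+00]
```

```bash

python3 -m inch '{"fingers":[1,1,1],"delta_pos":[[0,-0.002,0],[0,-0.003,0.001],[0,-0.003,0.001]],"twist":[[0,0,0],[0,0,0],[0,0,0]]}' >/dev/null; python3 chk.py -2 9 9 &&
python3 -m inch '{"fingers":[1,1,1],"delta_pos":[[0,-0.002,0],[0,-0.003,0.001],[0,-0.003,0.001]],"twist":[[0,0,0],[0,0,0],[0,0,0]]}' >/dev/null; python3 chk.py -2 9 9 &&
python3 -m inch '{"fingers":[1,1,1],"delta_pos":[[0,-0.002,0],[0,-0.003,0.001],[0,-0.003,0.001]],"twist":[[0,0,0],[0,0,0],[0,0,0]]}' >/dev/null; python3 chk.py -2 9 9 &&
python3 -m inch '{"fingers":[1,1,1],"delta_pos":[[0,-0.002,0],[0,-0.003,0],[0,-0.003,0]],"twist":[[0,0,0],[0,0,0],[0,0,0]]}' >/dev/null; python3 chk.py -2 9 9 &&
python3 -m inch '{"fingers":[1,1,1],"delta_pos":[[0,-0.002,0],[0,-0.003,0],[0,-0.003,0]],"twist":[[0,0,0],[0,0,0],[0,0,0]]}' >/dev/null; python3 chk.py -2 9 9 &&
python3 -m inch '{"fingers":[1,1,1],"delta_pos":[[0,-0.002,0],[0,-0.003,0],[0,-0.003,0]],"twist":[[0,0,0],[0,0,0],[0,0,0]]}' >/dev/null; python3 chk.py -2 9 9 &&
python3 -m inch '{"fingers":[1,1,1],"delta_pos":[[0,-0.002,0],[0,-0.003,0],[0,-0.003,0]],"twist":[[0,0,0],[0,0,0],[0,0,0]]}' >/dev/null; python3 chk.py -2 9 9 &&
python3 -m inch '{"fingers":[1,1,1],"delta_pos":[[0,-0.002,0],[0,-0.003,0],[0,-0.003,0]],"twist":[[0,0,0],[0,0,0],[0,0,0]]}' >/dev/null; python3 chk.py -2 9 9
```

```text
t 29.68 nest x -39.5 y 2.1 z 36.0 | F nest -0.6 0.1 0.4 | T [0.08 0.09 0.02] open 0.7 rot [-3.052e+00  1.000e-03 -1.761e+00]
t 30.05 nest x -39.2 y 2.0 z 35.8 | F nest -1.8 0.2 2.0 | T [ 0.25  0.59 -0.02] open 0.4 rot [-3.053e+00  1.000e-03 -1.761e+00]
t 30.43 nest x -39.1 y 1.9 z 35.7 | F nest -5.7 0.3 5.3 | T [0.45 1.22 0.  ] open 0.6 rot [-3.054e+00  1.000e-03 -1.761e+00]
t 30.43 nest x -39.1 y 1.9 z 35.7 | F nest -5.7 0.3 5.3 | T [0.45 1.22 0.  ] open 0.6 rot [-3.054e+00  1.000e-03 -1.761e+00]
t 30.43 nest x -39.1 y 1.9 z 35.7 | F nest -5.7 0.3 5.3 | T [0.45 1.22 0.  ] open 0.6 rot [-3.054e+00  1.000e-03 -1.761e+00]
t 30.43 nest x -39.1 y 1.9 z 35.7 | F nest -5.7 0.3 5.3 | T [0.45 1.22 0.  ] open 0.6 rot [-3.054e+00  1.000e-03 -1.761e+00]
t 30.43 nest x -39.1 y 1.9 z 35.7 | F nest -5.7 0.3 5.3 | T [0.45 1.22 0.  ] open 0.6 rot [-3.054e+00  1.000e-03 -1.761e+00]
t 30.43 nest x -39.1 y 1.9 z 35.7 | F nest -5.7 0.3 5.3 | T [0.45 1.22 0.  ] open 0.6 rot [-3.054e+00  1.000e-03 -1.761e+00]
```

Stiff rise to 5.7 N with no travel: the mould is home on the stops. Withdraw straight back, then up, and take a last look.

```bash

python3 -m inch '{"fingers":[1,1,1,1,1,1,1,1,1,1],"delta_pos":[[0,0.004,0],[0,0.02,-0.002],[0,0.06,-0.005],[0,0.12,-0.01],[0,0.16,-0.014],[0,0.16,-0.1],[0,0.16,-0.3],[0,0.16,-0.5],[0,0.16,-0.55],[0,0.16,-0.55]],"twist":[[0,0,0],[0,0,0],[0,0,0],[0,0,0],[0,0,0],[0,0,0],[-0.02,0,0],[-0.04,0,0],[-0.044,0,0],[-0.044,0,0]]}' >/dev/null; python3 chk.py
python3 - <<'E'
from h import *
s=snapshot("wrist"); pickle.dump(s,open("pics/w5.pkl","wb")); t=snapshot("top")
c=proj(s,[.6126,-.1601,.05],True); print(c)
a=t["img"][155:265,315:415,::-1]; a=cv2.resize(a,(400,440),interpolation=cv2.INTER_CUBIC)
u,v=[int(q) for q in c]; u0=min(max(u-90,0),460); v0=min(max(v-110,0),280)
b=cv2.resize(s["img"][v0:v0+200,u0:u0+180,::-1],(396,440),interpolation=cv2.INTER_CUBIC); print(u0,v0)
cv2.imwrite("pics/fin.png",np.hstack([a,b]))
E
```

```text
t 31.68 nest x -90.4 y 2.0 z 170.3 | F nest 0.3 0.0 0.3 | T [ 0.08 -0.05  0.01] open 0.4 rot [-3.139e+00  2.000e-03 -1.761e+00]
[205.84979439 232.47937994]
115 122
```

View pics/fin.png

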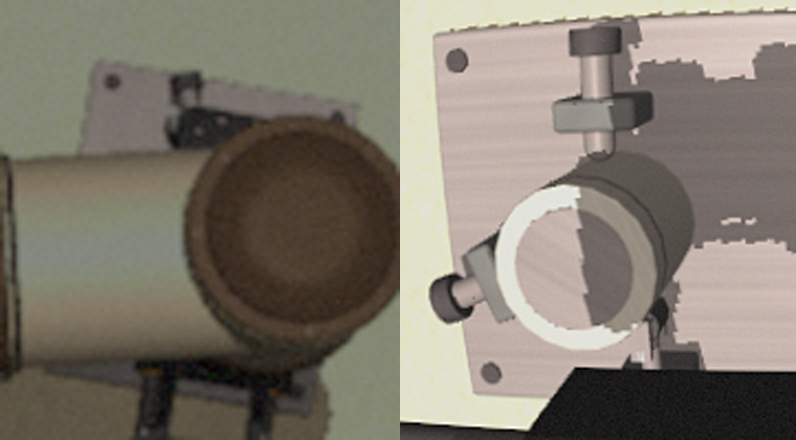

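The wrist view (right half) shows the mould upright. The side nose meets it at (600,155), the roller presses from behind-left at (655,310), and the far screw is hidden behind it at (495,275). I'm handing in.

```bash
python3 -c "
from station import r
print(r.finish_job())"
```

```text
the job is handed in; nothing more can be done
None
```

The small mould is standing upright in the nest, pushed home against both screw stops with the roller behind it. I handed the job in at about 32 s of the 58 s allowed.

- **How it went in:** I gripped the mould high and set it down on the deck at the mouth. I then slid it in past the roller with its weight mostly carried. I felt the far stop at about 3 N net and the side stop at about 5–6 N, lowered it onto the deck and let go.
- **Seating nudge:** After letting go, I gave it a low nudge from behind with the fingers shut. The push rose to 5.7 N with about 0.1 mm of travel, so it was already home. Every reading on the stops stayed under 10 N, but I only read the force at the end of each move.
- **Last picture:** The mould is upright, with the side nose and the roller both meeting it, and nothing touches the robot.
- **Not confirmed by sight:** The far nose is hidden behind the mould, so that contact rests on the force readings. The arm blocked the final top view, so I couldn't compare the other kitchen things with the start. No force reading suggested I touched any of them.

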